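# Load the test carrier with boards and set the isolator

### The job

Swing the isolator's lever back to its open stop (the 0 tick). Then, with it open, snap every loose circuit board onto the carrier, one to a bay (any bay), pressing it down flat until all four standoffs have clicked through. Finally set the lever to the 60 degree tick (the third, counting the open stop as the first) and let go; leave the other things on the bench where they are.

Things in the scene. Friction and masses are not known exactly. Their poses are not given: they have to be found in the camera images.
- bay_1 (a point): One of four identical bays of the fixed grey carrier plate (112 x 284 x 8 mm, on the bench at the left), 68 mm apart along its long side (y). Point: centre of the bay's four standoff shoulders, 30 mm above the bench, where a seated board's underside lies; x across the carrier, z up. Four white standoffs stand at x = +-34, y = +-22 mm from it: 12 mm post with flat shoulder, on it a 6.6 mm pin, 17 mm high, with a sprung tongue.
- bay_2 (a point): The second bay of the same carrier, as bay_1. Each pin's tongue is on its outer x side, sticks out 6.4 mm from the pin's axis at 5.2 mm above the shoulder and slopes in towards the round tip; the board's hole squeezes it in on the way down, and it springs out over the board with a click.
- bay_3 (a point): The third bay of the same carrier, as bay_1. A board laid on without pressing stops some 10 mm above the shoulders. Each standoff takes about 4 N to click, all four some 15 N; a clicked board has about 1 mm of play and holds against a pull of 10 N.
- bay_4 (a point): The fourth bay of the same carrier, as bay_1.
- board_1_block (a point): A loose brown circuit board, 84 x 60 x 4 mm, 0.1 to 0.2 kg, a 9 mm hole in each corner at x = +-34, y = +-22 mm, and in the middle an upright dark transformer block, 30 (along x) x 40 (y) x 44 mm high, to hold it by. Point: centre of the block, 26 mm above the board's underside, 22 mm above its upper face; x along the 84 mm side, z up. Three or four such boards are there, lying flat on the bench.
- board_1: The same board 1: frame in the middle of its underside, axes as at the block.
- board_2_block (a point): Another board, the same as board_1, may be absent. Point: centre of its block. Either way round fits a bay; seated, this point lies 26 mm above the bay point.
- board_2: The same board 2: frame in the middle of its underside, axes as at the block.
- board_3_block (a point): Another board, the same as board_1, may be absent. Point: centre of its block.
- board_3: The same board 3: frame in the middle of its underside, axes as at the block.
- board_4_block (a point): Another board, the same as board_1, may be absent. Point: centre of its block.
- board_4: The same board 4: frame in the middle of its underside, axes as at the block.
- lever (a joint): Angle (rad) of the steel lever on the grey isolator box (120 x 120 x 20 mm, fixed on the bench at the right), about an upright hinge; 0 is the open stop, and it grows anticlockwise seen from above, to 1.57. White ticks on the box mark 0, 30, 60 and 90 degrees. The lever stays where it is left; turning takes about 2 N at the knob.
- lever_knob (a point): The black upright round knob at the end of the lever, 22 mm thick, standing from 26 to 78 mm above the bench, 75 mm from the hinge axis. The point lies on its axis, 60 mm above the bench (the lever bar under the knob ends 35 mm above the bench).
- lever_hinge (a point): Point on the upright hinge axis of the lever, 60 mm above the bench. x and y axes are the isolator box's; at lever angle 0 the knob lies in the -x direction from here, at 1.57 in the -y direction.
- reel: Reel of solder wire, 48 mm across, 36 mm high, a bystander: not to be disturbed. Origin in the middle of the underside.
- tape: Roll of black tape, 55 mm across, 19 mm high, a bystander. Origin in the middle of the underside.
- adapter: Black power adapter, 46 x 126 x 30 mm, a bystander. Origin in the middle of the underside.

How it is judged (in metres and radians):
On the way, in this order (a step that is already met when the one before it is completed fails the run):
1. the lever is at its open stop (value of joint lever below 0.08 rad), for 0.2 s.
2. with the lever open, every board is clicked home in a bay (value of joint lever below 0.08 rad and ((horizontal distance between board_1_block and bay_1 below 0.004 m and z of board_1_block in the frame of bay_1 below 0.0269 m and angle between the x axis of board_1_block and the x axis of bay_1, either way round below 0.06 rad and angle between board_1_block's own z axis and vertical below 0.022 rad) or (horizontal distance between board_1_block and bay_2 below 0.004 m and z of board_1_block in the frame of bay_2 below 0.0269 m and angle between the x axis of board_1_block and the x axis of bay_2, either way round below 0.06 rad and angle between board_1_block's own z axis and vertical below 0.022 rad) or (horizontal distance between board_1_block and bay_3 below 0.004 m and z of board_1_block in the frame of bay_3 below 0.0269 m and angle between the x axis of board_1_block and the x axis of bay_3, either way round below 0.06 rad and angle between board_1_block's own z axis and vertical below 0.022 rad) or (horizontal distance between board_1_block and bay_4 below 0.004 m and z of board_1_block in the frame of bay_4 below 0.0269 m and angle between the x axis of board_1_block and the x axis of bay_4, either way round below 0.06 rad and angle between board_1_block's own z axis and vertical below 0.022 rad)) and ((horizontal distance between board_2_block and bay_1 below 0.004 m and z of board_2_block in the frame of bay_1 below 0.0269 m and angle between the x axis of board_2_block and the x axis of bay_1, either way round below 0.06 rad and angle between board_2_block's own z axis and vertical below 0.022 rad) or (horizontal distance between board_2_block and bay_2 below 0.004 m and z of board_2_block in the frame of bay_2 below 0.0269 m and angle between the x axis of board_2_block and the x axis of bay_2, either way round below 0.06 rad and angle between board_2_block's own z axis and vertical below 0.022 rad) or (horizontal distance between board_2_block and bay_3 below 0.004 m and z of board_2_block in the frame of bay_3 below 0.0269 m and angle between the x axis of board_2_block and the x axis of bay_3, either way round below 0.06 rad and angle between board_2_block's own z axis and vertical below 0.022 rad) or (horizontal distance between board_2_block and bay_4 below 0.004 m and z of board_2_block in the frame of bay_4 below 0.0269 m and angle between the x axis of board_2_block and the x axis of bay_4, either way round below 0.06 rad and angle between board_2_block's own z axis and vertical below 0.022 rad)) and ((horizontal distance between board_3_block and bay_1 below 0.004 m and z of board_3_block in the frame of bay_1 below 0.0269 m and angle between the x axis of board_3_block and the x axis of bay_1, either way round below 0.06 rad and angle between board_3_block's own z axis and vertical below 0.022 rad) or (horizontal distance between board_3_block and bay_2 below 0.004 m and z of board_3_block in the frame of bay_2 below 0.0269 m and angle between the x axis of board_3_block and the x axis of bay_2, either way round below 0.06 rad and angle between board_3_block's own z axis and vertical below 0.022 rad) or (horizontal distance between board_3_block and bay_3 below 0.004 m and z of board_3_block in the frame of bay_3 below 0.0269 m and angle between the x axis of board_3_block and the x axis of bay_3, either way round below 0.06 rad and angle between board_3_block's own z axis and vertical below 0.022 rad) or (horizontal distance between board_3_block and bay_4 below 0.004 m and z of board_3_block in the frame of bay_4 below 0.0269 m and angle between the x axis of board_3_block and the x axis of bay_4, either way round below 0.06 rad and angle between board_3_block's own z axis and vertical below 0.022 rad)) and ((horizontal distance between board_4_block and bay_1 below 0.004 m and z of board_4_block in the frame of bay_1 below 0.0269 m and angle between the x axis of board_4_block and the x axis of bay_1, either way round below 0.06 rad and angle between board_4_block's own z axis and vertical below 0.022 rad) or (horizontal distance between board_4_block and bay_2 below 0.004 m and z of board_4_block in the frame of bay_2 below 0.0269 m and angle between the x axis of board_4_block and the x axis of bay_2, either way round below 0.06 rad and angle between board_4_block's own z axis and vertical below 0.022 rad) or (horizontal distance between board_4_block and bay_3 below 0.004 m and z of board_4_block in the frame of bay_3 below 0.0269 m and angle between the x axis of board_4_block and the x axis of bay_3, either way round below 0.06 rad and angle between board_4_block's own z axis and vertical below 0.022 rad) or (horizontal distance between board_4_block and bay_4 below 0.004 m and z of board_4_block in the frame of bay_4 below 0.0269 m and angle between the x axis of board_4_block and the x axis of bay_4, either way round below 0.06 rad and angle between board_4_block's own z axis and vertical below 0.022 rad))), for 0.2 s.
At the end, for the whole second after the job is handed in: Every board that is there lies clicked home in a bay of its own (less than 1 mm above the shoulders, tilted less than 0.022 rad, within 4 mm of the bay's centre) and at rest, and the lever stands within 0.075 rad of 60 degrees (((horizontal distance between board_1_block and bay_1 below 0.004 m and z of board_1_block in the frame of bay_1 below 0.0269 m and angle between the x axis of board_1_block and the x axis of bay_1, either way round below 0.06 rad and angle between board_1_block's own z axis and vertical below 0.022 rad) or (horizontal distance between board_1_block and bay_2 below 0.004 m and z of board_1_block in the frame of bay_2 below 0.0269 m and angle between the x axis of board_1_block and the x axis of bay_2, either way round below 0.06 rad and angle between board_1_block's own z axis and vertical below 0.022 rad) or (horizontal distance between board_1_block and bay_3 below 0.004 m and z of board_1_block in the frame of bay_3 below 0.0269 m and angle between the x axis of board_1_block and the x axis of bay_3, either way round below 0.06 rad and angle between board_1_block's own z axis and vertical below 0.022 rad) or (horizontal distance between board_1_block and bay_4 below 0.004 m and z of board_1_block in the frame of bay_4 below 0.0269 m and angle between the x axis of board_1_block and the x axis of bay_4, either way round below 0.06 rad and angle between board_1_block's own z axis and vertical below 0.022 rad)) and ((horizontal distance between board_2_block and bay_1 below 0.004 m and z of board_2_block in the frame of bay_1 below 0.0269 m and angle between the x axis of board_2_block and the x axis of bay_1, either way round below 0.06 rad and angle between board_2_block's own z axis and vertical below 0.022 rad) or (horizontal distance between board_2_block and bay_2 below 0.004 m and z of board_2_block in the frame of bay_2 below 0.0269 m and angle between the x axis of board_2_block and the x axis of bay_2, either way round below 0.06 rad and angle between board_2_block's own z axis and vertical below 0.022 rad) or (horizontal distance between board_2_block and bay_3 below 0.004 m and z of board_2_block in the frame of bay_3 below 0.0269 m and angle between the x axis of board_2_block and the x axis of bay_3, either way round below 0.06 rad and angle between board_2_block's own z axis and vertical below 0.022 rad) or (horizontal distance between board_2_block and bay_4 below 0.004 m and z of board_2_block in the frame of bay_4 below 0.0269 m and angle between the x axis of board_2_block and the x axis of bay_4, either way round below 0.06 rad and angle between board_2_block's own z axis and vertical below 0.022 rad)) and ((horizontal distance between board_3_block and bay_1 below 0.004 m and z of board_3_block in the frame of bay_1 below 0.0269 m and angle between the x axis of board_3_block and the x axis of bay_1, either way round below 0.06 rad and angle between board_3_block's own z axis and vertical below 0.022 rad) or (horizontal distance between board_3_block and bay_2 below 0.004 m and z of board_3_block in the frame of bay_2 below 0.0269 m and angle between the x axis of board_3_block and the x axis of bay_2, either way round below 0.06 rad and angle between board_3_block's own z axis and vertical below 0.022 rad) or (horizontal distance between board_3_block and bay_3 below 0.004 m and z of board_3_block in the frame of bay_3 below 0.0269 m and angle between the x axis of board_3_block and the x axis of bay_3, either way round below 0.06 rad and angle between board_3_block's own z axis and vertical below 0.022 rad) or (horizontal distance between board_3_block and bay_4 below 0.004 m and z of board_3_block in the frame of bay_4 below 0.0269 m and angle between the x axis of board_3_block and the x axis of bay_4, either way round below 0.06 rad and angle between board_3_block's own z axis and vertical below 0.022 rad)) and ((horizontal distance between board_4_block and bay_1 below 0.004 m and z of board_4_block in the frame of bay_1 below 0.0269 m and angle between the x axis of board_4_block and the x axis of bay_1, either way round below 0.06 rad and angle between board_4_block's own z axis and vertical below 0.022 rad) or (horizontal distance between board_4_block and bay_2 below 0.004 m and z of board_4_block in the frame of bay_2 below 0.0269 m and angle between the x axis of board_4_block and the x axis of bay_2, either way round below 0.06 rad and angle between board_4_block's own z axis and vertical below 0.022 rad) or (horizontal distance between board_4_block and bay_3 below 0.004 m and z of board_4_block in the frame of bay_3 below 0.0269 m and angle between the x axis of board_4_block and the x axis of bay_3, either way round below 0.06 rad and angle between board_4_block's own z axis and vertical below 0.022 rad) or (horizontal distance between board_4_block and bay_4 below 0.004 m and z of board_4_block in the frame of bay_4 below 0.0269 m and angle between the x axis of board_4_block and the x axis of bay_4, either way round below 0.06 rad and angle between board_4_block's own z axis and vertical below 0.022 rad)) and linear speed of each of board_1, board_2, board_3, board_4 below 0.02 m/s and value of joint lever between 0.972 and 1.122 rad); the robot touches nothing.
It fails at once if a bystander (solder reel, tape, adapter) is moved more than 40 mm (distance of any of reel, tape, adapter from where it was at the start of the episode above 0.04 m).
Of board_1, board_2, board_3, board_4 only 3 to 4 are there at a start; the rules pass over those that are not, and their reading is None.
At some moment in a run one of board_1, board_2, board_3, board_4 may be knocked a few centimetres aside while the robot is not near it.
Once in a run the grip may slacken for a moment while it holds something.
It also fails if it takes over 210 s, if anything falls off the work surface, if the arm or the gripper's body presses on something with over 40 N, if the wrist force passes 120 N, or if a joint passes its speed limit or range.

### The arm

A 6-joint arm with a two-finger parallel gripper is mounted at the origin on a cart in front of the work surface, level with it; the furniture and walls round the work are solid. World frame = base frame: x ahead of the robot, y to its left, z up, the work surface at z = 0. Lengths are in mm, angles in rad, forces in N, time in s.
With the tool pointing down it reaches from about 325 to 925 mm from the base axis. Payload 3.1 kg.
Tool frame: the origin (TCP) lies at the very end of the fingers, on their centre line; the grasp point (between the pads) lies 19 mm behind it (ctrl.grasp_offset is the distance from the TCP to the grasp point, in mm); z points along the fingers, y is the line along which they close (so a half turn about z gives the same grasp; the last joint's range is limited). The gripper opens to 85 mm and grips with 20 to 120 N. Pads are 22 mm wide; open, the fingers measure 114 mm over their backs; the gripper's body (76 mm by 85 mm) begins 54 mm behind the grasp point. The pads swing forward as they close: fully open they stand 13 mm farther back than shut.
Start: joints at [-1.408, 0.217, 1.613, -0, 1.311, -0.112], TCP at [169.618, -601.556, 231.3] pointing down, gripper open.
Joint ranges: [-2.75, 2.75], [-0.78, 2.1], [0.31, 2.55], [-1.13, 4.27], [0.13, 2.63], [-2.58, 2.58]. Speed limits (rad/s): [2.79, 2.79, 3.14, 3.14, 3.14, 3.14].

### API

Orientations are given as a unit quaternion [x, y, z, w].
In Python, from station import ctrl gives the robot as it stands.
- The arm moves only by the tool step_arm, never from a script. Its argument "plan" is a list of rows, each an object of numbers: "grip": the opening, from -1 (shut) to 1 (fully open); "dx", "dy", "dz": the shift along the world's x, y, z in units of 50 mm (1.0 is 50 mm); "turn": the turn about the world's z in units of 8 degrees (1.0 is 8 degrees). A call has 1 to 10 rows; each row shifts and turns the commanded pose from where the row before left it; what a row does not reach is not made up. A row lasts 1/10 s, in which the tool goes at most 50 mm and 8.59 degrees, less where a joint would pass 70% of its speed; a pose out of reach is approached as far as the arm can. A call with a number of a shift or a turn outside -1 to 1 is refused whole. A call with a gripper value outside its range is refused whole. The fingers move at their own pace and stop on an object; the grip force is fixed at half the most. Time passes only in rows, so rows that do not move let the fingers close. It gives the time, the measured TCP pose, the force, the opening and the grip force at its end, in the units of the state.
- ctrl.observe(): the state, without advancing time (a new reading comes with each control period).
- ctrl.get_image(name): name is "side" or "top"; returns a dict with "pixels" (384x512x3 uint8, red, green, blue), "depth" (384x512 float32, mm along the optical axis (not along the pixel's ray), 0 where there is no reading), "mtx" (3x3 intrinsics, pixels), "k1" (the pictures are not rectified: a ray, as slopes to the right and down, at radius r is drawn at 1 + k1 r^2 times it, then the intrinsics apply), "extrinsics" (4x4, takes a point from world to camera coordinates). Camera axes: x right, y up, looking along -z (the intrinsics and any distortion apply to the point x, -y, -z); pixel columns grow to the right and rows downward; lengths in mm; the calibration is good to about 2 mm. A picture is of the moment at which its call begins.
- ctrl.finish_job(): hands the job in; it is judged then, once.
The state is a dict: "t": time; "joints": joint angles; "joint_vel": joint speeds; "joint_torque": joint torques, N m; "eef_pos": TCP position; "tcp_rot": TCP orientation; "wrist_force": force on the tool from outside, world axes, zero at the start; "moment": the same for the moment, N m; "grip_width": finger opening in mm; "finger_force": force on a finger pad.
Only numpy, scipy, OpenCV 4.12 (cv2) and the standard library are available. Lean on these libraries where they do the work, as an engineer would, in place of code of your own. Each camera call takes 0.05 s, during which the arm holds its last target. There are 200 camera calls.

## Working session

There is one attempt and no reset: what is moved stays moved. The work goes in short steps, Python scripts to look and compute and a tool call to move; the robot and the scene stay as the last step left them, time stands still between calls to the robot, and variables do not carry over. Pictures are saved under pics/ and viewed, at most 14 in all, crops included, and the job is handed in when it is done.

Besides the shell and the picture viewer there is one more tool, called after "Request:" by a JSON object that holds its "method" and its "body", one argument or row to a line. step_arm: Moves the arm, as the interface text tells. Its arguments: {"type":"object","properties":{"plan":{"type":"array","items":{"type":"object","properties":{"grip":{"type":"number"},"dx":{"type":"number"},"dy":{"type":"number"},"dz":{"type":"number"},"turn":{"type":"number"}}}}},"required":["plan"]}

```bash
mkdir -p pics; cat > h.py <<'E'
import numpy as np, cv2
from station import ctrl
def cloud(im):
    d=im["depth"]; K=im["mtx"]; h,w=d.shape
    u,v=np.meshgrid(np.arange(w),np.arange(h))
    p=cv2.undistortPoints(np.stack([u,v],-1).reshape(-1,1,2).astype(float),K,np.array([im["k1"],0,0,0,0.])).reshape(h,w,2)
    c=np.stack([p[...,0]*d,-p[...,1]*d,-d,np.ones_like(d)],-1)
    P=c@np.linalg.inv(im["extrinsics"]).T
    P=P[...,:3]; P[d==0]=np.nan
    return P
def proj(im,X):
    c=im["extrinsics"]@np.append(X,1); a=np.array([c[0],-c[1]])/-c[2]
    a=a*(1+im["k1"]*(a@a)); return im["mtx"][:2,:2]@a+im["mtx"][:2,2]
E
python3 - <<'E'
from h import *
for n in ("top","side"):
    im=ctrl.get_image(n); np.save(n+"_P.npy",cloud(im)); np.save(n+"_rgb.npy",im["pixels"])
    cv2.imwrite(f"pics/{n}0.png",cv2.resize(im["pixels"][...,::-1],(768,576)))
    E=np.linalg.inv(im["extrinsics"]); print(n,E[:3,3].round(),(-E[:3,2]).round(2),E[:3,0].round(2),im["mtx"][0,0])
E
```

```text
top [ 288.   23. 1326.] [ 0.17  0.01 -0.99] [ 0.   -1.   -0.01] 421.57475774388007
side [ 259. -957.  923.] [ 0.2   0.74 -0.64] [ 0.96 -0.28 -0.01] 419.50103623547005
```

View pics/top0.png

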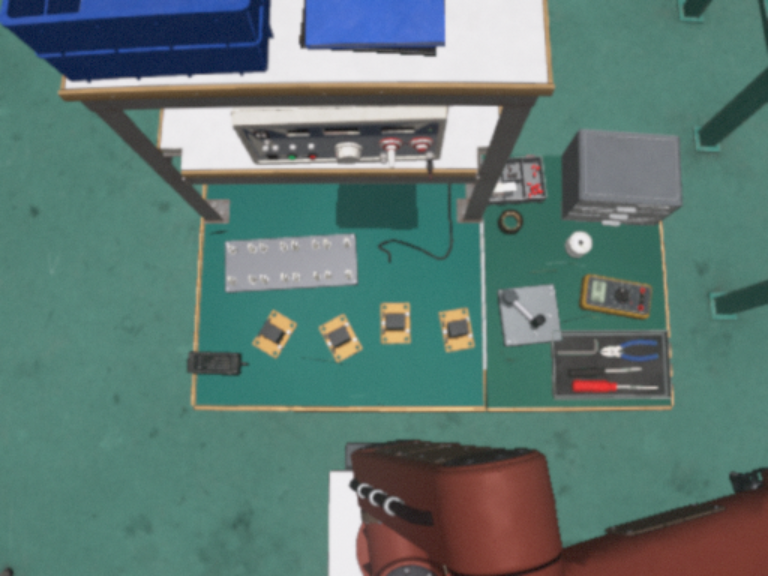

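View pics/side0.png

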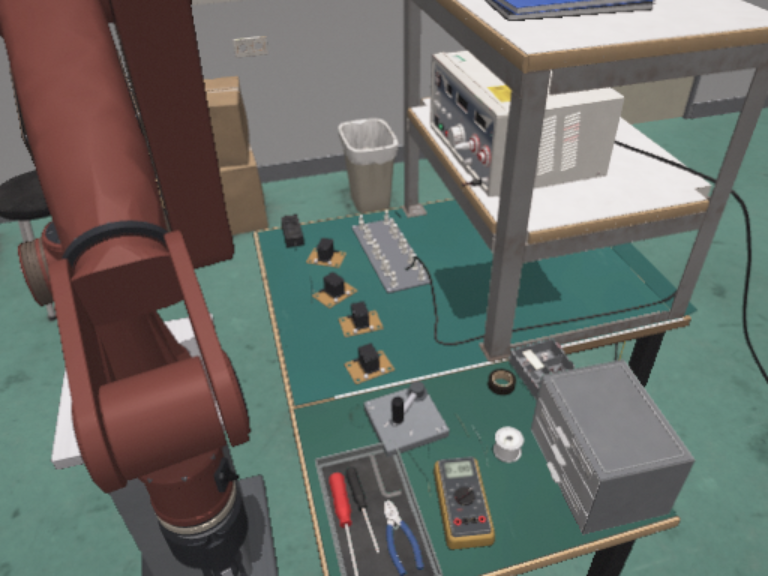

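The top view shows four boards at (275,333), (340,338), (396,323) and (457,329), the carrier at (290,263), and the isolator at (530,315) with its knob near (538,321). The side view agrees: knob at (398,408), hinge near (418,390).

```bash
cat >> h.py <<'E'
def rects(P,rgb,mask,zc,amin,im=None):
    n,l,s,_=cv2.connectedComponentsWithStats(mask.astype(np.uint8))
    out=[]
    for i in range(1,n):
        if s[i,4]<amin: continue
        q=P[l==i]; q=q[~np.isnan(q[:,0])]
        if len(q)<amin: continue
        (cx,cy),(w,h),a=cv2.minAreaRect(q[:,:2].astype(np.float32))
        if w<h: a-=90; w,h=h,w
        a=(a+90)%180-90   # long-side direction
        out.append((round(cx,1),round(cy,1),round(w,1),round(h,1),round(a,1),round(float(np.median(q[:,2])),1),s[i,4],s[i,:4].tolist()))
    return out
E
python3 - <<'E'
from h import *
for n in ("top","side"):
    P=np.load(n+"_P.npy"); rgb=np.load(n+"_rgb.npy"); hsv=cv2.cvtColor(rgb,cv2.COLOR_RGB2HSV)
    z=P[...,2]; ok=(P[...,0]>280)&(P[...,0]<800)&(abs(P[...,1])<500)&(z<150)
    print(n,"bench z",np.nanmedian(z[ok&(abs(z)<15)]))
    print("orange");[print(r) for r in rects(P,rgb,ok&(abs(z)<20)&(hsv[...,0]>8)&(hsv[...,0]<25)&(hsv[...,1]>90),4,80)]
    print("tops");[print(r) for r in rects(P,rgb,ok&(z>40)&(z<56),48,30)]
    print("high");[print(r) for r in rects(P,rgb,ok&(z>58)&(z<100),70,6)]
    print("plates");[print(r) for r in rects(P,rgb,ok&(z>5)&(z<25)&(hsv[...,1]<50)&(hsv[...,2]>90),70,150)]
    print("post");[print(r) for r in rects(P,rgb,ok&(P[...,0]>500)&(P[...,1]>50)&(z>22)&(hsv[...,1]<40),70,3)]
    q=P[(z>100)&(P[...,0]>500)&(z<600)&(abs(P[...,1])<600)]
    print("shelf/posts minx by z",[(int(a),q[(q[:,2]>a)&(q[:,2]<a+50)][:,0].min().round() if ((q[:,2]>a)&(q[:,2]<a+50)).any() else None) for a in range(100,600,50)])
E
```

```text
top bench z 1.165102408155235
orange
(488.1, 25.9, 57.4, 20.2, -88.7, 2.3, np.int32(92), [254, 202, 19, 7])
(471.7, -96.0, 59.5, 29.7, -60.8, 2.2, np.int32(104), [294, 206, 18, 13])
(457.2, 265.5, 57.8, 24.9, 59.6, 2.5, np.int32(111), [180, 209, 17, 12])
(452.1, 156.0, 55.0, 19.2, -61.5, 2.5, np.int32(86), [215, 211, 16, 12])
(436.4, 18.3, 66.6, 42.9, -64.1, 2.3, np.int32(143), [255, 211, 18, 18])
(412.6, 133.5, 56.4, 55.2, -63.0, 2.3, np.int32(156), [223, 218, 18, 22])
(407.8, 294.4, 57.9, 25.8, 60.1, 3.0, np.int32(119), [169, 223, 18, 14])
(415.3, -106.7, 56.7, 31.6, 90.0, 2.1, np.int32(130), [296, 223, 19, 11])
tops
(680.7, -387.6, 83.2, 3.5, 87.4, 46.3, np.int32(39), [380, 142, 27, 3])
(508.1, -212.2, 22.7, 20.2, 52.9, 41.5, np.int32(30), [336, 193, 8, 9])
(509.1, -449.7, 28.5, 21.5, 17.7, 43.3, np.int32(41), [411, 192, 9, 9])
(456.4, 25.1, 40.6, 29.9, -82.7, 45.8, np.int32(128), [257, 208, 14, 11])
(442.7, -104.7, 40.7, 30.3, -79.3, 46.1, np.int32(132), [299, 212, 14, 12])
(432.9, 280.0, 41.8, 29.8, 59.7, 46.5, np.int32(132), [173, 214, 16, 15])
(425.1, 140.5, 39.9, 30.4, -61.6,
[... 4204 characters left out ...]
7, 37.8, 8.7, -88.6, 32.2, np.int32(30), [266, 156, 5, 10])
(549.2, 247.1, 36.7, 9.8, -88.1, 32.2, np.int32(30), [248, 160, 5, 10])
(608.6, 123.3, 150.2, 16.6, 76.6, 35.4, np.int32(29), [272, 166, 7, 11])
(555.3, 176.4, 39.6, 12.3, -88.8, 30.8, np.int32(37), [254, 170, 6, 11])
(625.0, 123.8, 9.3, 7.7, 84.0, 30.4, np.int32(14), [279, 177, 3, 7])
(556.9, 120.5, 12.6, 10.3, 74.0, 31.8, np.int32(19), [260, 182, 4, 6])
shelf/posts minx by z [(100, np.float64(559.0)), (150, np.float64(675.0)), (200, np.float64(675.0)), (250, np.float64(671.0)), (300, np.float64(646.0)), (350, np.float64(654.0)), (400, np.float64(676.0)), (450, np.float64(676.0)), (500, np.float64(676.0)), (550, np.float64(667.0))]
```

```bash
python3 - <<'E'
from h import *
from scipy.spatial.transform import Rotation as R
o=ctrl.observe(); print(o["tcp_rot"], R.from_quat(o["tcp_rot"]).as_matrix().round(3).tolist(), o["grip_width"])
for n in ("top","side"):
    P=np.load(n+"_P.npy"); z=P[...,2]; rgb=np.load(n+"_rgb.npy")
    m=(P[...,0]>400)&(P[...,0]<580)&(P[...,1]>-330)&(P[...,1]<-150)&(z>14)&(z<26)
    [print(n,"box",r) for r in rects(P,rgb,m,0,100)]
    m=(P[...,0]>400)&(P[...,0]<580)&(P[...,1]>-330)&(P[...,1]<-150)&(z>14)
    q=P[m]; r=cv2.minAreaRect(q[:,:2].astype(np.float32)); print("all",r)
rgb=np.load("top_rgb.npy"); cv2.imwrite("pics/box.png",cv2.resize(rgb[180:240,325:385,::-1],None,fx=9,fy=9,interpolation=cv2.INTER_CUBIC))
E
```

```text
[ 9.90571970e-01  1.36988691e-01 -2.49406193e-05 -1.12726665e-03] [[0.962, 0.271, -0.0], [0.271, -0.962, 0.002], [0.0, -0.002, -1.0]] 85.38885901489935
top box (464.7, -260.9, 136.5, 131.1, 6.1, 20.1, np.int32(1221), [333, 189, 44, 44])
all ((464.73382568359375, -260.9019470214844), (136.5309600830078, 131.09347534179688), 6.062723159790039)
side box (463.6, -259.9, 135.3, 130.0, 7.6, 22.9, np.int32(1316), [242, 258, 57, 45])
all ((463.5565185546875, -259.8875732421875), (135.34674072265625, 129.9607696533203), 7.580273628234863)
```

View pics/box.png

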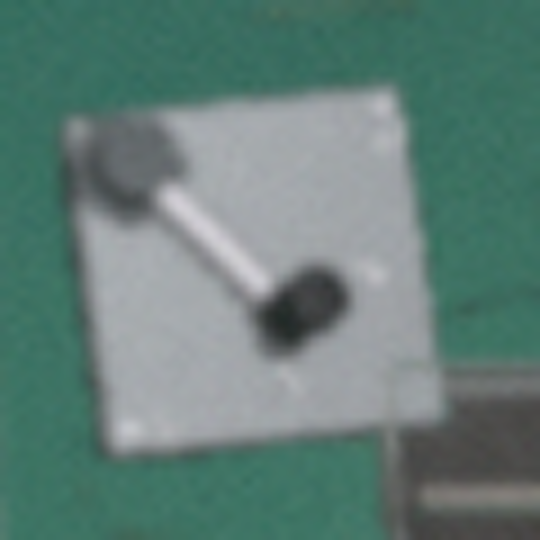

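The crop shows the box turned about +6°, the hinge at (135,160), the knob at (320,295), and the ticks at (130,432), (290,378), (380,268) and (385,140). That puts the lever near 38°.

Request:
{"method": "step_arm", "body": {
  "plan": [
    {"dx": 0.568,"dy": 0.672,"dz": -0.2,"grip": 1},
    {"dx": 0.568,"dy": 0.672,"dz": -0.2,"grip": 1},
    {"dx": 0.568,"dy": 0.672,"dz": -0.2,"grip": 1},
    {"dx": 0.568,"dy": 0.672,"dz": -0.2,"grip": 1},
    {"dx": 0.568,"dy": 0.672,"dz": -0.2,"grip": 1},
    {"dx": 0.568,"dy": 0.672,"dz": -0.2,"grip": 1},
    {"dx": 0.568,"dy": 0.672,"dz": -0.2,"grip": 1},
    {"dx": 0.568,"dy": 0.672,"dz": -0.2,"grip": 1},
    {"dx": 0.568,"dy": 0.672,"dz": -0.2,"grip": 1},
    {"dx": 0.568,"dy": 0.672,"dz": -0.2,"grip": 1}
  ]
}}

```text
invalid input at $.plan[0]: expected keys grip, dx, dy, dz, turn
```

Request:
{"method": "step_arm", "body": {
  "plan": [
    {"grip": 1},
    {"dz": -0.6,"grip": 1},
    {"dz": -0.6,"grip": 1},
    {"dz": -0.5,"grip": 1},
    {"grip": 1},
    {"grip": -1},
    {"grip": -1},
    {"grip": -1},
    {"grip": -1},
    {"grip": -1}
  ]
}}

```text
invalid input at $.plan[0]: expected keys grip, dx, dy, dz, turn
```

Request:
{"method": "step_arm", "body": {
  "plan": [
    {"dx": 0.568,"dy": 0.672,"dz": -0.2,"turn": 0,"grip": 1},
    {"dx": 0.568,"dy": 0.672,"dz": -0.2,"turn": 0,"grip": 1},
    {"dx": 0.568,"dy": 0.672,"dz": -0.2,"turn": 0,"grip": 1},
    {"dx": 0.568,"dy": 0.672,"dz": -0.2,"turn": 0,"grip": 1},
    {"dx": 0.568,"dy": 0.672,"dz": -0.2,"turn": 0,"grip": 1},
    {"dx": 0.568,"dy": 0.672,"dz": -0.2,"turn": 0,"grip": 1},
    {"dx": 0.568,"dy": 0.672,"dz": -0.2,"turn": 0,"grip": 1},
    {"dx": 0.568,"dy": 0.672,"dz": -0.2,"turn": 0,"grip": 1},
    {"dx": 0.568,"dy": 0.672,"dz": -0.2,"turn": 0,"grip": 1},
    {"dx": 0.568,"dy": 0.672,"dz": -0.2,"turn": 0,"grip": 1}
  ]
}}

```text
t: 1.1
eef_pos: [454.2, -263.8, 130.6]
tcp_rot: [0.991, 0.137, -0.0, -0.0]
wrist_force: [0.5, -0.4, -0.1]
grip_width: 85.4
finger_force: 0.0
```

Request:
{"method": "step_arm", "body": {
  "plan": [
    {"dx": 0,"dy": 0,"dz": -0.6,"turn": 0,"grip": 1},
    {"dx": 0,"dy": 0,"dz": -0.6,"turn": 0,"grip": 1},
    {"dx": 0,"dy": 0,"dz": -0.52,"turn": 0,"grip": 1},
    {"dx": 0,"dy": 0,"dz": 0,"turn": 0,"grip": -1},
    {"dx": 0,"dy": 0,"dz": 0,"turn": 0,"grip": -1},
    {"dx": 0,"dy": 0,"dz": 0,"turn": 0,"grip": -1},
    {"dx": 0,"dy": 0,"dz": 0,"turn": 0,"grip": -1},
    {"dx": 0,"dy": 0,"dz": 0,"turn": 0,"grip": -1},
    {"dx": 0,"dy": 0,"dz": 0,"turn": 0,"grip": -1},
    {"dx": 0,"dy": 0,"dz": 0,"turn": 0,"grip": -1}
  ]
}}

```text
t: 2.1
eef_pos: [454.8, -266.8, 47.2]
tcp_rot: [0.991, 0.137, 0.001, 0.001]
wrist_force: [-1.0, -0.3, 7.2]
grip_width: 20.5
finger_force: 58.5
```

Request:
{"method": "step_arm", "body": {
  "plan": [
    {"dx": -0.08,"dy": 0.09,"dz": 0,"turn": -0.6,"grip": -1},
    {"dx": -0.09,"dy": 0.11,"dz": 0,"turn": -0.6,"grip": -1},
    {"dx": -0.07,"dy": 0.11,"dz": 0,"turn": -0.6,"grip": -1},
    {"dx": -0.06,"dy": 0.12,"dz": 0,"turn": -0.6,"grip": -1},
    {"dx": -0.05,"dy": 0.12,"dz": 0,"turn": -0.6,"grip": -1},
    {"dx": -0.04,"dy": 0.12,"dz": 0,"turn": -0.6,"grip": -1},
    {"dx": -0.03,"dy": 0.12,"dz": 0,"turn": -0.6,"grip": -1},
    {"dx": -0.01,"dy": 0.12,"dz": 0,"turn": -0.6,"grip": -1},
    {"dx": 0,"dy": 0.1,"dz": 0,"turn": 0,"grip": -1},
    {"dx": 0,"dy": 0,"dz": 0,"turn": 0,"grip": -1}
  ]
}}

```text
t: 3.1
eef_pos: [433.4, -221.1, 47.4]
tcp_rot: [0.981, -0.195, 0.003, 0.006]
wrist_force: [-4.3, -17.0, -0.6]
grip_width: 20.4
finger_force: 59.1
```

Request:
{"method": "step_arm", "body": {
  "plan": [
    {"dx": 0,"dy": -0.1,"dz": 0,"turn": 0,"grip": -1},
    {"dx": 0,"dy": 0,"dz": 0,"turn": 0,"grip": 1},
    {"dx": 0,"dy": 0,"dz": 0,"turn": 0,"grip": 1},
    {"dx": 0,"dy": 0,"dz": 0,"turn": 0,"grip": 1},
    {"dx": 0,"dy": 0,"dz": 0,"turn": 0,"grip": 1},
    {"dx": 0,"dy": 0,"dz": 0.5,"turn": 0,"grip": 1},
    {"dx": 0,"dy": 0,"dz": 0.9,"turn": 0,"grip": 1},
    {"dx": 0,"dy": 0,"dz": 0.9,"turn": 1,"grip": 1},
    {"dx": 0,"dy": 0.3,"dz": 0,"turn": 1,"grip": 1},
    {"dx": 0,"dy": 0.3,"dz": 0,"turn": 1,"grip": 1}
  ]
}}

```text
t: 4.1
eef_pos: [433.6, -190.6, 162.7]
tcp_rot: [1.0, 0.014, 0.002, 0.001]
wrist_force: [-0.5, 0.2, -0.3]
grip_width: 85.4
finger_force: 0.0
```

Request:
{"method": "step_arm", "body": {
  "plan": [
    {"dx": 0,"dy": 0.3,"dz": 0,"turn": 1,"grip": 1},
    {"dx": 0,"dy": 0.3,"dz": 0,"turn": 1,"grip": 1},
    {"dx": 0,"dy": 0.3,"dz": 0,"turn": 1,"grip": 1},
    {"dx": 0,"dy": 0.3,"dz": 0,"turn": 1,"grip": 1},
    {"dx": 0,"dy": 0.3,"dz": 0,"turn": 1,"grip": 1},
    {"dx": 0,"dy": 0.2,"dz": 0,"turn": 1,"grip": 1},
    {"dx": 0.1,"dy": 0,"dz": 0,"turn": 1,"grip": 1},
    {"dx": 0.1,"dy": 0,"dz": 0,"turn": 1,"grip": 1},
    {"dx": 0,"dy": 0,"dz": 0,"turn": 1,"grip": 1},
    {"dx": 0,"dy": 0,"dz": 0,"turn": 1,"grip": 1}
  ]
}}

```text
t: 5.1
eef_pos: [441.9, -104.6, 160.0]
tcp_rot: [0.756, 0.654, -0.0, -0.0]
wrist_force: [-0.1, 0.1, -0.1]
grip_width: 85.0
finger_force: 0.0
```

```bash
cat > d.py <<'E'
from h import *
import sys
# block tops + knob, in both cameras
for n in ("top","side"):
    im=ctrl.get_image(n); P=cloud(im); z=P[...,2]; rgb=im["pixels"]; hsv=cv2.cvtColor(rgb,cv2.COLOR_RGB2HSV)
    ok=(P[...,0]>330)&(P[...,0]<640)&(abs(P[...,1])<430)
    for nm,m in (("tops",ok&(z>40)&(z<56)),("seated",ok&(z>68)&(z<92))):
        for r in rects(P,rgb,m&(hsv[...,2]<110),0,30): print(n,nm,r[:7])
    if len(sys.argv)>1: cv2.imwrite(f"pics/{sys.argv[1]}_{n}.png",cv2.resize(rgb[...,::-1],(768,576)))
print(ctrl.observe()["t"])
E
python3 d.py a
```

```text
top tops (454.2, 25.7, 30.8, 24.6, -89.2, 46.4, np.int32(85))
top tops (432.4, 280.6, 40.3, 28.8, 58.7, 46.7, np.int32(110))
top tops (440.0, -93.4, 27.9, 18.2, -0.5, 45.7, np.int32(51))
top tops (422.3, 139.8, 33.0, 24.4, -61.4, 46.5, np.int32(89))
side tops (430.1, 276.3, 44.3, 29.7, 58.5, 46.3, np.int32(68))
side tops (454.7, 23.4, 44.4, 29.3, 89.6, 46.8, np.int32(93))
side tops (441.8, -107.8, 41.9, 31.5, -80.2, 46.7, np.int32(118))
side tops (506.5, -215.8, 25.4, 23.4, -13.9, 42.7, np.int32(48))
side tops (432.3, -228.3, 20.4, 9.5, -0.4, 47.6, np.int32(32))
side seated (431.1, -223.6, 19.0, 17.9, -7.6, 77.8, np.int32(49))
5.2
```

View pics/a_side.png

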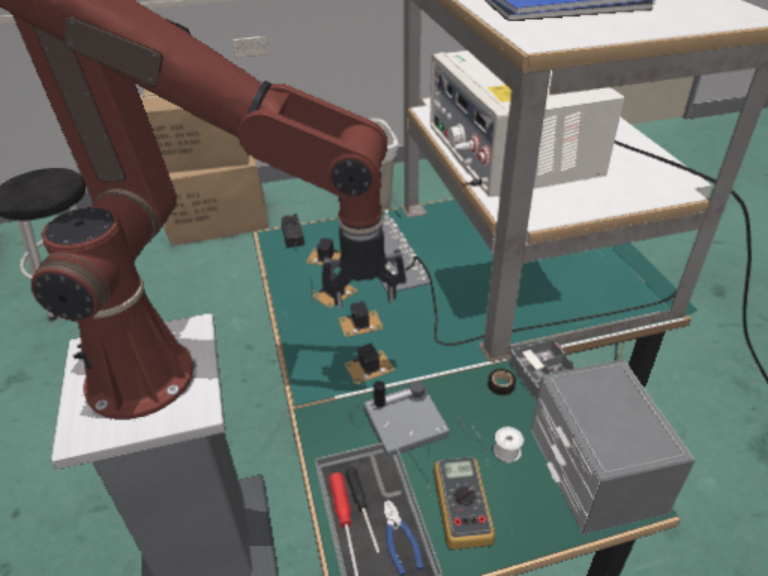

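The side view shows the lever open (knob at (379,395)), the arm above board 4 (369,360), and all the boards undisturbed. Next I grip board 4.

Request:
{"method": "step_arm", "body": {
  "plan": [
    {"dx": 0,"dy": 0,"dz": -0.4,"turn": 0.8,"grip": 1},
    {"dx": 0,"dy": 0,"dz": -0.6,"turn": 0.8,"grip": 1},
    {"dx": 0,"dy": 0,"dz": -0.8,"turn": 0.8,"grip": 1},
    {"dx": 0,"dy": 0,"dz": -0.7,"turn": 0,"grip": 1},
    {"dx": 0,"dy": 0,"dz": -0.5,"turn": 0,"grip": 1},
    {"dx": 0,"dy": 0,"dz": 0,"turn": 0,"grip": -1},
    {"dx": 0,"dy": 0,"dz": 0,"turn": 0,"grip": -1},
    {"dx": 0,"dy": 0,"dz": 0,"turn": 0,"grip": -1},
    {"dx": 0,"dy": 0,"dz": 0,"turn": 0,"grip": -1},
    {"dx": 0,"dy": 0,"dz": 0,"turn": 0,"grip": -1}
  ]
}}

```text
t: 6.2
eef_pos: [444.2, -105.9, 12.4]
tcp_rot: [0.639, 0.769, 0.001, 0.002]
wrist_force: [0.5, 0.1, 5.6]
grip_width: 29.2
finger_force: 60.8
```

Request:
{"method": "step_arm", "body": {
  "plan": [
    {"dx": 0,"dy": 0,"dz": 0,"turn": 0,"grip": -1},
    {"dx": 0,"dy": 0,"dz": 0,"turn": 0,"grip": -1}
  ]
}}

```text
t: 6.4
eef_pos: [444.3, -105.9, 12.4]
tcp_rot: [0.639, 0.769, 0.001, 0.002]
wrist_force: [1.3, 0.2, 6.7]
grip_width: 29.4
finger_force: 60.9
```

Request:
{"method": "step_arm", "body": {
  "plan": [
    {"dx": 0,"dy": 0,"dz": 0.6,"turn": 0,"grip": -1},
    {"dx": 0,"dy": 0,"dz": 0.9,"turn": 0,"grip": -1},
    {"dx": 0.368,"dy": 0.63,"dz": 0.3,"turn": -0.2,"grip": -1},
    {"dx": 0.368,"dy": 0.63,"dz": 0,"turn": -0.2,"grip": -1},
    {"dx": 0.368,"dy": 0.63,"dz": 0,"turn": -0.2,"grip": -1},
    {"dx": 0.368,"dy": 0.63,"dz": 0,"turn": -0.275,"grip": -1},
    {"dx": 0.368,"dy": 0.63,"dz": 0,"turn": 0,"grip": -1},
    {"dx": 0.368,"dy": 0.63,"dz": 0,"turn": 0,"grip": -1},
    {"dx": 0.368,"dy": 0.63,"dz": 0,"turn": 0,"grip": -1},
    {"dx": 0.368,"dy": 0.63,"dz": 0,"turn": 0,"grip": -1}
  ]
}}

```text
t: 7.4
eef_pos: [589.3, 148.3, 100.0]
tcp_rot: [0.685, 0.729, -0.0, -0.0]
wrist_force: [0.9, -0.9, -2.0]
grip_width: 29.4
finger_force: 60.2
```

Request:
{"method": "step_arm", "body": {
  "plan": [
    {"dx": 0,"dy": 0,"dz": -0.4,"turn": 0,"grip": -1},
    {"dx": 0,"dy": 0,"dz": -0.2,"turn": 0,"grip": -1},
    {"dx": 0,"dy": 0,"dz": 0,"turn": 0,"grip": -1},
    {"dx": 0,"dy": 0,"dz": 0,"turn": 0,"grip": -1}
  ]
}}

```text
t: 7.8
eef_pos: [588.2, 146.2, 69.6]
tcp_rot: [0.685, 0.728, -0.001, -0.001]
wrist_force: [0.8, 0.1, -1.5]
grip_width: 29.4
finger_force: 60.2
```

```bash
cat > b.py <<'E'
from h import *
import sys
# held board: orange pixels above the bench near the hand
o=ctrl.observe(); e=o["eef_pos"]; print(e, o["wrist_force"])
for n in ("top","side"):
    im=ctrl.get_image(n); P=cloud(im); z=P[...,2]; rgb=im["pixels"]; hsv=cv2.cvtColor(rgb,cv2.COLOR_RGB2HSV)
    m=(z>25)&(abs(P[...,0]-e[0])<75)&(abs(P[...,1]-e[1])<60)&(z<e[2]+20)&(hsv[...,0]>8)&(hsv[...,0]<25)&(hsv[...,1]>80)
    q=P[m]; (c,s,a)=cv2.minAreaRect(q[:,:2].astype(np.float32))
    A=np.c_[q[:,:2],np.ones(len(q))]; k=np.linalg.lstsq(A,q[:,2],rcond=None)[0]
    print(n,len(q),np.round(c,1),np.round(s,1),round(a,1),"z",np.median(q[:,2]).round(1),"tilt",k[:2].round(3))
    u,v=proj(im,np.array([e[0],e[1],40]))
    u,v=int(max(u-60,0)),int(max(v-50,0))
    if len(sys.argv)>1: cv2.imwrite(f"pics/{sys.argv[1]}_{n}.png",cv2.resize(rgb[v:v+90,u:u+120,::-1],None,fx=5,fy=5,interpolation=cv2.INTER_CUBIC))
E
python3 b.py b4
```

```text
[588.18890001 146.19204149  69.60884728] [ 0.822268    0.12140459 -1.51400278]
top 0 [0. 0.] [0. 0.] 0.0 z nan tilt [0. 0.]
side 113 [588.6 151.5] [75.9 83.8] 87.0 z 61.4 tilt [-0.013 -0.051]
  return _methods._mean(a, axis=axis, dtype=dtype,
  ret = ret.dtype.type(ret / rcount)
```

View pics/b4_side.png

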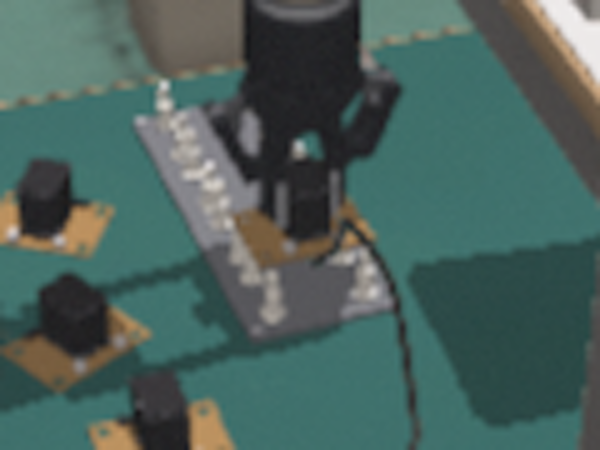

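The crop shows the board held over the carrier's near end, in line with bay D. The front pins at (270,300) and (365,285) are still visible. I'll feel my way down.

Request:
{"method": "step_arm", "body": {
  "plan": [
    {"dx": 0.06,"dy": 0.01,"dz": -0.1,"turn": 0,"grip": -1},
    {"dx": 0,"dy": 0,"dz": -0.1,"turn": 0,"grip": -1},
    {"dx": 0,"dy": 0,"dz": -0.1,"turn": 0,"grip": -1},
    {"dx": 0,"dy": 0,"dz": 0,"turn": 0,"grip": -1},
    {"dx": 0,"dy": 0,"dz": 0,"turn": 0,"grip": -1}
  ]
}}

```text
t: 8.4
eef_pos: [592.3, 147.4, 55.1]
tcp_rot: [0.685, 0.729, -0.0, -0.0]
wrist_force: [0.0, -1.3, -1.0]
grip_width: 29.3
finger_force: 60.1
```

Request:
{"method": "step_arm", "body": {
  "plan": [
    {"dx": 0,"dy": 0,"dz": -0.1,"turn": 0,"grip": -1},
    {"dx": 0,"dy": 0,"dz": 0,"turn": 0,"grip": -1},
    {"dx": 0,"dy": 0,"dz": 0,"turn": 0,"grip": -1}
  ]
}}

```text
t: 8.7
eef_pos: [593.0, 147.6, 50.6]
tcp_rot: [0.685, 0.729, 0.001, 0.001]
wrist_force: [2.3, 0.7, -0.3]
grip_width: 29.3
finger_force: 60.4
```

Request:
{"method": "step_arm", "body": {
  "plan": [
    {"dx": 0,"dy": 0,"dz": -0.08,"turn": 0,"grip": -1},
    {"dx": 0,"dy": 0,"dz": -0.08,"turn": 0,"grip": -1},
    {"dx": 0,"dy": 0,"dz": -0.06,"turn": 0,"grip": -1},
    {"dx": 0,"dy": 0,"dz": 0,"turn": 0,"grip": -1}
  ]
}}

```text
t: 9.1
eef_pos: [592.8, 147.6, 42.3]
tcp_rot: [0.685, 0.729, -0.0, -0.0]
wrist_force: [-6.8, -0.6, 15.1]
grip_width: 29.6
finger_force: 62.5
```

Request:
{"method": "step_arm", "body": {
  "plan": [
    {"dx": 0,"dy": 0,"dz": -0.06,"turn": 0,"grip": -1},
    {"dx": 0,"dy": 0,"dz": -0.04,"turn": 0,"grip": -1},
    {"dx": 0,"dy": 0,"dz": 0,"turn": 0,"grip": -1}
  ]
}}

```text
t: 9.4
eef_pos: [592.9, 147.7, 42.1]
tcp_rot: [0.685, 0.729, -0.001, -0.001]
wrist_force: [-17.0, -3.1, 38.8]
grip_width: 29.1
finger_force: 65.5
```

Request:
{"method": "step_arm", "body": {
  "plan": [
    {"dx": 0,"dy": 0,"dz": 0.1,"turn": 0,"grip": -1},
    {"dx": 0,"dy": 0,"dz": 0.05,"turn": 0,"grip": -1},
    {"dx": 0,"dy": 0,"dz": 0,"turn": 0,"grip": -1}
  ]
}}

```text
t: 9.7
eef_pos: [592.3, 147.5, 42.4]
tcp_rot: [0.685, 0.729, -0.0, -0.0]
wrist_force: [-2.8, 0.1, 8.5]
grip_width: 29.4
finger_force: 61.5
```

Request:
{"method": "step_arm", "body": {
  "plan": [
    {"dx": 0,"dy": 0,"dz": 0,"turn": 0,"grip": 1},
    {"dx": 0,"dy": 0,"dz": 0,"turn": 0,"grip": 1},
    {"dx": 0,"dy": 0,"dz": 0,"turn": 0,"grip": 1},
    {"dx": 0,"dy": 0,"dz": 0.2,"turn": 0,"grip": 1},
    {"dx": 0,"dy": 0,"dz": 0.8,"turn": 0,"grip": 1},
    {"dx": 0,"dy": 0,"dz": 0.8,"turn": 0,"grip": 1},
    {"dx": -0.68,"dy": -0.61,"dz": 0,"turn": 0,"grip": 1},
    {"dx": -0.68,"dy": -0.61,"dz": 0,"turn": 0,"grip": 1},
    {"dx": -0.68,"dy": -0.61,"dz": 0,"turn": 0,"grip": 1},
    {"dx": -0.68,"dy": -0.61,"dz": 0,"turn": 0,"grip": 1}
  ]
}}

```text
t: 10.7
eef_pos: [455.2, 24.6, 132.4]
tcp_rot: [0.685, 0.729, 0.0, 0.001]
wrist_force: [1.2, 0.1, 0.6]
grip_width: 85.4
finger_force: 0.0
```

```bash
python3 d.py c; python3 -c "
from h import *
print(ctrl.observe()['eef_pos'])"
```

```text
top tops (433.6, 280.1, 40.1, 28.7, 63.7, 46.0, np.int32(113))
top tops (421.8, 140.5, 28.7, 24.9, -63.6, 46.7, np.int32(65))
top seated (588.8, 147.8, 37.2, 24.5, -89.2, 76.1, np.int32(101))
top seated (431.9, -219.5, 18.4, 17.5, 0.4, 76.9, np.int32(39))
side tops (579.3, 141.0, 41.6, 23.4, -50.8, 49.9, np.int32(31))
side tops (421.9, 136.7, 44.5, 31.9, -60.0, 46.1, np.int32(68))
side tops (454.2, 21.0, 45.0, 30.1, -85.2, 46.7, np.int32(92))
side tops (505.7, -216.3, 24.6, 23.7, 36.1, 42.9, np.int32(45))
side tops (431.5, -230.3, 19.6, 11.4, -8.8, 48.2, np.int32(34))
side seated (588.5, 145.1, 45.3, 29.1, -85.6, 75.6, np.int32(82))
side seated (431.4, -224.0, 19.1, 17.8, -0.2, 78.4, np.int32(51))
10.8
[450.865689    23.45270345 130.36062343]
```

View pics/c_side.png

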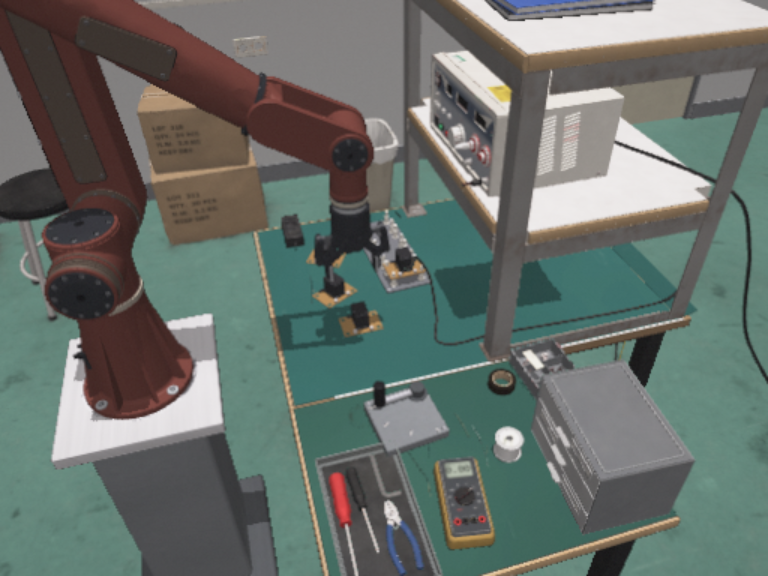

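The side view shows board 4 flat in the near bay at (404,262), with boards 3, 2 and 1 still on the bench. I settle over board 3 and grip it.

Request:
{"method": "step_arm", "body": {
  "plan": [
    {"dx": 0.09,"dy": 0.04,"dz": -0.6,"turn": 0,"grip": 1},
    {"dx": 0,"dy": 0,"dz": -0.9,"turn": 0,"grip": 1},
    {"dx": 0,"dy": 0,"dz": -0.84,"turn": 0,"grip": 1},
    {"dx": 0,"dy": 0,"dz": 0,"turn": 0,"grip": -1},
    {"dx": 0,"dy": 0,"dz": 0,"turn": 0,"grip": -1},
    {"dx": 0,"dy": 0,"dz": 0,"turn": 0,"grip": -1},
    {"dx": 0,"dy": 0,"dz": 0,"turn": 0,"grip": -1},
    {"dx": 0,"dy": 0,"dz": 0,"turn": 0,"grip": -1},
    {"dx": 0,"dy": 0,"dz": 0,"turn": 0,"grip": -1},
    {"dx": 0,"dy": 0,"dz": 0,"turn": 0,"grip": -1}
  ]
}}

```text
t: 11.8
eef_pos: [463.9, 27.3, 17.8]
tcp_rot: [0.685, 0.729, 0.002, 0.002]
wrist_force: [0.9, 0.6, 7.9]
grip_width: 28.9
finger_force: 61.3
```

Request:
{"method": "step_arm", "body": {
  "plan": [
    {"dx": 0,"dy": 0,"dz": 0.7,"turn": 0,"grip": -1},
    {"dx": 0,"dy": 0,"dz": 0.9,"turn": 0,"grip": -1},
    {"dx": 0.414,"dy": 0.636,"dz": 0.2,"turn": 0,"grip": -1},
    {"dx": 0.414,"dy": 0.636,"dz": 0,"turn": 0,"grip": -1},
    {"dx": 0.414,"dy": 0.636,"dz": 0,"turn": 0,"grip": -1},
    {"dx": 0.414,"dy": 0.636,"dz": 0,"turn": 0,"grip": -1},
    {"dx": 0.414,"dy": 0.636,"dz": 0,"turn": 0,"grip": -1},
    {"dx": 0.414,"dy": 0.636,"dz": 0,"turn": 0,"grip": -1},
    {"dx": 0,"dy": 0,"dz": -0.4,"turn": 0,"grip": -1},
    {"dx": 0,"dy": 0,"dz": -0.2,"turn": 0,"grip": -1}
  ]
}}

```text
t: 12.8
eef_pos: [584.8, 219.2, 74.4]
tcp_rot: [0.684, 0.729, -0.0, -0.0]
wrist_force: [-0.3, -0.2, -1.7]
grip_width: 29.2
finger_force: 60.4
```

Request:
{"method": "step_arm", "body": {
  "plan": [
    {"dx": 0,"dy": 0,"dz": 0,"turn": 0,"grip": -1},
    {"dx": 0,"dy": 0,"dz": 0,"turn": 0,"grip": -1},
    {"dx": 0,"dy": 0,"dz": 0,"turn": 0,"grip": -1},
    {"dx": 0,"dy": 0,"dz": 0,"turn": 0,"grip": -1}
  ]
}}

```text
t: 13.2
eef_pos: [585.6, 217.8, 75.8]
tcp_rot: [0.685, 0.728, 0.001, 0.0]
wrist_force: [0.3, -0.7, -1.5]
grip_width: 29.1
finger_force: 60.4
```

```bash
python3 b.py 2>/dev/null; python3 d.py
```

```text
[585.55737261 217.84143514  75.84612669] [ 0.29101722 -0.67476342 -1.52151791]
top 85 [590.5 168. ] [83.5 19.5] 0.5 z 33.1 tilt [ 0.031 -0.227]
side 144 [584.5 202.6] [79.9 91.3] 1.5 z 60.5 tilt [0.002 0.297]
top tops (423.8, 142.1, 35.4, 29.6, -63.0, 46.4, np.int32(109))
top seated (588.8, 148.0, 37.2, 24.4, -89.2, 76.3, np.int32(107))
top seated (431.8, -219.5, 17.9, 17.6, -89.2, 77.4, np.int32(38))
side tops (430.2, 276.9, 44.8, 31.1, 61.2, 46.2, np.int32(67))
side tops (584.2, 144.5, 38.9, 23.7, -76.7, 51.6, np.int32(32))
side tops (422.1, 137.8, 41.9, 28.9, -62.4, 46.6, np.int32(82))
side tops (506.2, -215.3, 24.4, 22.0, 45.5, 43.0, np.int32(50))
side seated (583.3, 203.6, 55.3, 27.0, 1.6, 82.1, np.int32(67))
side seated (589.2, 145.7, 41.5, 30.9, -90.0, 76.2, np.int32(83))
side seated (432.2, -223.8, 20.0, 17.8, -79.1, 77.6, np.int32(49))
13.4
```

Request:
{"method": "step_arm", "body": {
  "plan": [
    {"dx": 0.05,"dy": 0,"dz": -0.1,"turn": 0,"grip": -1},
    {"dx": 0,"dy": 0,"dz": -0.1,"turn": 0,"grip": -1},
    {"dx": 0,"dy": 0,"dz": -0.1,"turn": 0,"grip": -1},
    {"dx": 0,"dy": 0,"dz": -0.1,"turn": 0,"grip": -1},
    {"dx": 0,"dy": 0,"dz": 0,"turn": 0,"grip": -1},
    {"dx": 0,"dy": 0,"dz": 0,"turn": 0,"grip": -1}
  ]
}}

```text
t: 14.0
eef_pos: [588.7, 218.5, 55.3]
tcp_rot: [0.685, 0.729, 0.001, 0.001]
wrist_force: [3.3, 0.5, 0.4]
grip_width: 29.0
finger_force: 60.6
```

Request:
{"method": "step_arm", "body": {
  "plan": [
    {"dx": 0,"dy": 0,"dz": -0.08,"turn": 0,"grip": -1},
    {"dx": 0,"dy": 0,"dz": -0.08,"turn": 0,"grip": -1},
    {"dx": 0,"dy": 0,"dz": -0.08,"turn": 0,"grip": -1},
    {"dx": 0,"dy": 0,"dz": -0.08,"turn": 0,"grip": -1},
    {"dx": 0,"dy": 0,"dz": 0,"turn": 0,"grip": -1}
  ]
}}

```text
t: 14.5
eef_pos: [588.4, 218.6, 47.5]
tcp_rot: [0.685, 0.729, -0.001, -0.0]
wrist_force: [-16.8, -4.7, 40.6]
grip_width: 29.1
finger_force: 66.0
```

Request:
{"method": "step_arm", "body": {
  "plan": [
    {"dx": 0,"dy": 0,"dz": 0.17,"turn": 0,"grip": -1},
    {"dx": 0,"dy": 0,"dz": 0,"turn": 0,"grip": 1},
    {"dx": 0,"dy": 0,"dz": 0,"turn": 0,"grip": 1},
    {"dx": 0,"dy": 0,"dz": 0,"turn": 0,"grip": 1},
    {"dx": 0,"dy": 0,"dz": 0.7,"turn": 0,"grip": 1},
    {"dx": 0,"dy": 0,"dz": 0.9,"turn": 0,"grip": 1},
    {"dx": -0.8,"dy": -0.38,"dz": 0,"turn": 0.8,"grip": 1},
    {"dx": -0.8,"dy": -0.38,"dz": 0,"turn": 0.8,"grip": 1},
    {"dx": -0.8,"dy": -0.38,"dz": 0,"turn": 0.8,"grip": 1},
    {"dx": -0.8,"dy": -0.38,"dz": 0,"turn": 0.7,"grip": 1}
  ]
}}

```text
t: 15.5
eef_pos: [425.3, 141.5, 126.3]
tcp_rot: [0.511, 0.86, -0.001, -0.001]
wrist_force: [-0.7, 0.5, 0.8]
grip_width: 85.3
finger_force: 0.0
```

Request:
{"method": "step_arm", "body": {
  "plan": [
    {"dx": 0,"dy": 0,"dz": -0.6,"turn": 0,"grip": 1},
    {"dx": 0,"dy": 0,"dz": 0,"turn": 0,"grip": 1},
    {"dx": 0,"dy": 0,"dz": 0,"turn": 0,"grip": 1},
    {"dx": 0,"dy": 0,"dz": 0,"turn": 0,"grip": 1},
    {"dx": 0,"dy": 0,"dz": 0,"turn": 0,"grip": 1}
  ]
}}

```text
t: 16.0
eef_pos: [429.1, 142.6, 98.0]
tcp_rot: [0.512, 0.859, 0.0, 0.0]
wrist_force: [-0.5, -0.2, 0.7]
grip_width: 85.3
finger_force: 0.0
```

```bash
python3 d.py d
```

```text
top tops (436.3, 285.1, 29.5, 28.7, 64.2, 46.6, np.int32(72))
top seated (589.3, 147.6, 37.4, 25.4, -85.3, 77.0, np.int32(100))
top seated (585.2, 216.5, 40.5, 24.5, -87.3, 76.3, np.int32(115))
top seated (432.6, -220.4, 19.3, 16.9, -45.7, 77.0, np.int32(38))
side tops (434.6, 273.9, 46.8, 22.1, 57.8, 46.3, np.int32(52))
side tops (580.2, 140.0, 42.8, 17.9, -53.1, 49.0, np.int32(32))
side tops (421.4, 136.8, 43.0, 29.9, -56.5, 46.5, np.int32(86))
side tops (506.7, -215.0, 24.8, 22.3, -14.6, 43.2, np.int32(46))
side seated (584.9, 213.1, 45.8, 29.5, -83.0, 76.6, np.int32(75))
side seated (589.6, 146.1, 43.9, 31.5, -89.4, 76.6, np.int32(80))
side seated (431.0, -223.5, 19.6, 18.5, 86.7, 78.0, np.int32(48))
16.1
```

Boards 3 and 4 read as seated (about 76.5 mm on top, the same offset as on the bench). Gripping board 2.

Request:
{"method": "step_arm", "body": {
  "plan": [
    {"dx": -0.08,"dy": -0.03,"dz": -0.5,"turn": 0,"grip": 1},
    {"dx": 0,"dy": 0,"dz": -0.6,"turn": 0,"grip": 1},
    {"dx": 0,"dy": 0,"dz": -0.6,"turn": 0,"grip": 1},
    {"dx": 0,"dy": 0,"dz": 0,"turn": 0,"grip": 1},
    {"dx": 0,"dy": 0,"dz": 0,"turn": 0,"grip": 1},
    {"dx": 0,"dy": 0,"dz": 0,"turn": 0,"grip": 1}
  ]
}}

```text
t: 16.7
eef_pos: [425.3, 141.1, 13.9]
tcp_rot: [0.512, 0.859, 0.001, 0.001]
wrist_force: [-0.3, 0.1, 0.5]
grip_width: 85.5
finger_force: 0.0
```

Request:
{"method": "step_arm", "body": {
  "plan": [
    {"dx": 0,"dy": 0,"dz": 0,"turn": 0,"grip": -1},
    {"dx": 0,"dy": 0,"dz": 0,"turn": 0,"grip": -1},
    {"dx": 0,"dy": 0,"dz": 0,"turn": 0,"grip": -1},
    {"dx": 0,"dy": 0,"dz": 0,"turn": 0,"grip": -1},
    {"dx": 0,"dy": 0,"dz": 0,"turn": 0,"grip": -1},
    {"dx": 0,"dy": 0,"dz": 0,"turn": 0,"grip": -1},
    {"dx": 0,"dy": 0,"dz": 0,"turn": 0,"grip": -1}
  ]
}}

```text
t: 17.4
eef_pos: [424.3, 140.9, 13.0]
tcp_rot: [0.512, 0.859, 0.0, 0.0]
wrist_force: [0.1, -0.2, 5.3]
grip_width: 29.1
finger_force: 60.9
```

Request:
{"method": "step_arm", "body": {
  "plan": [
    {"dx": 0,"dy": 0,"dz": 0.8,"turn": 0,"grip": -1},
    {"dx": 0,"dy": 0,"dz": 0.9,"turn": 0,"grip": -1},
    {"dx": 0.533,"dy": 0.477,"dz": 0.2,"turn": -0.52,"grip": -1},
    {"dx": 0.533,"dy": 0.477,"dz": 0,"turn": -0.52,"grip": -1},
    {"dx": 0.533,"dy": 0.477,"dz": 0,"turn": -0.52,"grip": -1},
    {"dx": 0.533,"dy": 0.477,"dz": 0,"turn": -0.52,"grip": -1},
    {"dx": 0.533,"dy": 0.477,"dz": 0,"turn": -0.52,"grip": -1},
    {"dx": 0.533,"dy": 0.477,"dz": 0,"turn": -0.52,"grip": -1},
    {"dx": 0,"dy": 0,"dz": -0.4,"turn": 0,"grip": -1},
    {"dx": 0,"dy": 0,"dz": -0.2,"turn": 0,"grip": -1}
  ]
}}

```text
t: 18.4
eef_pos: [582.2, 283.8, 74.5]
tcp_rot: [0.686, 0.728, -0.002, -0.001]
wrist_force: [-1.5, -0.3, -2.2]
grip_width: 29.5
finger_force: 60.4
```

Request:
{"method": "step_arm", "body": {
  "plan": [
    {"dx": 0,"dy": 0,"dz": 0,"turn": 0,"grip": -1},
    {"dx": 0,"dy": 0,"dz": 0,"turn": 0,"grip": -1},
    {"dx": 0,"dy": 0,"dz": 0,"turn": 0,"grip": -1},
    {"dx": 0,"dy": 0,"dz": 0,"turn": 0,"grip": -1}
  ]
}}

```text
t: 18.8
eef_pos: [583.9, 283.7, 78.4]
tcp_rot: [0.686, 0.728, 0.001, 0.0]
wrist_force: [-0.3, 0.2, -1.4]
grip_width: 29.3
finger_force: 60.3
```

Request:
{"method": "step_arm", "body": {
  "plan": [
    {"dx": 0,"dy": 0,"dz": -0.16,"turn": 0,"grip": -1},
    {"dx": 0,"dy": 0,"dz": -0.16,"turn": 0,"grip": -1},
    {"dx": 0,"dy": 0,"dz": -0.12,"turn": 0,"grip": -1},
    {"dx": 0,"dy": 0,"dz": -0.08,"turn": 0,"grip": -1},
    {"dx": 0,"dy": 0,"dz": 0,"turn": 0,"grip": -1},
    {"dx": 0,"dy": 0,"dz": 0,"turn": 0,"grip": -1}
  ]
}}

```text
t: 19.4
eef_pos: [584.6, 284.0, 51.7]
tcp_rot: [0.686, 0.728, 0.001, 0.001]
wrist_force: [4.5, 0.2, -0.4]
grip_width: 29.2
finger_force: 60.6
```

Request:
{"method": "step_arm", "body": {
  "plan": [
    {"dx": 0,"dy": 0,"dz": -0.08,"turn": 0,"grip": -1},
    {"dx": 0,"dy": 0,"dz": -0.08,"turn": 0,"grip": -1},
    {"dx": 0,"dy": 0,"dz": -0.08,"turn": 0,"grip": -1},
    {"dx": 0,"dy": 0,"dz": -0.08,"turn": 0,"grip": -1},
    {"dx": 0,"dy": 0,"dz": 0,"turn": 0,"grip": -1}
  ]
}}

```text
t: 19.9
eef_pos: [584.4, 284.4, 42.8]
tcp_rot: [0.686, 0.728, -0.0, -0.0]
wrist_force: [-12.1, -5.0, 32.1]
grip_width: 29.5
finger_force: 65.0
```

Request:
{"method": "step_arm", "body": {
  "plan": [
    {"dx": 0,"dy": 0,"dz": 0.15,"turn": 0,"grip": -1},
    {"dx": 0,"dy": 0,"dz": 0,"turn": 0,"grip": 1},
    {"dx": 0,"dy": 0,"dz": 0,"turn": 0,"grip": 1},
    {"dx": 0,"dy": 0,"dz": 0,"turn": 0,"grip": 1},
    {"dx": 0,"dy": 0,"dz": 0.7,"turn": 0,"grip": 1},
    {"dx": 0,"dy": 0,"dz": 0.9,"turn": 0,"grip": 1},
    {"dx": -0.75,"dy": -0.02,"dz": 0,"turn": -1,"grip": 1},
    {"dx": -0.75,"dy": -0.02,"dz": 0,"turn": -1,"grip": 1},
    {"dx": -0.75,"dy": -0.02,"dz": 0,"turn": -1,"grip": 1},
    {"dx": -0.75,"dy": -0.02,"dz": 0,"turn": -1,"grip": 1}
  ]
}}

```text
t: 20.9
eef_pos: [431.2, 279.4, 121.8]
tcp_rot: [0.861, 0.508, -0.001, -0.0]
wrist_force: [-0.6, 0.5, 0.7]
grip_width: 85.7
finger_force: 0.0
```

Request:
{"method": "step_arm", "body": {
  "plan": [
    {"dx": 0,"dy": 0,"dz": -0.6,"turn": -0.2,"grip": 1},
    {"dx": 0,"dy": 0,"dz": 0,"turn": 0,"grip": 1},
    {"dx": 0,"dy": 0,"dz": 0,"turn": 0,"grip": 1},
    {"dx": 0,"dy": 0,"dz": 0,"turn": 0,"grip": 1},
    {"dx": 0,"dy": 0,"dz": 0,"turn": 0,"grip": 1}
  ]
}}

```text
t: 21.4
eef_pos: [435.0, 280.2, 93.8]
tcp_rot: [0.867, 0.498, 0.001, 0.0]
wrist_force: [0.2, -0.4, 0.2]
grip_width: 85.5
finger_force: 0.0
```

```bash
python3 d.py e
```

```text
top seated (589.1, 147.8, 37.0, 24.9, -88.5, 76.3, np.int32(103))
top seated (581.6, 282.3, 37.5, 26.6, -84.9, 76.4, np.int32(108))
top seated (585.2, 216.3, 39.9, 25.3, -84.1, 76.3, np.int32(115))
top seated (433.0, -220.4, 18.2, 17.6, -38.3, 77.6, np.int32(38))
side tops (430.0, 277.9, 43.4, 31.0, 58.6, 46.3, np.int32(67))
side tops (577.9, 140.0, 41.1, 18.2, -57.2, 50.7, np.int32(31))
side tops (505.9, -214.0, 25.7, 21.5, -49.5, 42.7, np.int32(49))
side tops (431.7, -228.5, 19.7, 8.4, -8.9, 48.2, np.int32(32))
side seated (581.0, 279.1, 46.5, 30.6, -83.2, 76.3, np.int32(70))
side seated (584.0, 214.5, 46.2, 30.3, -86.6, 76.3, np.int32(78))
side seated (588.7, 145.2, 41.6, 30.6, -85.4, 76.2, np.int32(87))
side seated (432.1, -223.0, 18.8, 17.5, -29.4, 77.8, np.int32(47))
21.5
```

Request:
{"method": "step_arm", "body": {
  "plan": [
    {"dx": -0.03,"dy": 0,"dz": -0.5,"turn": 0,"grip": 1},
    {"dx": 0,"dy": 0,"dz": -0.6,"turn": 0,"grip": 1},
    {"dx": 0,"dy": 0,"dz": -0.5,"turn": 0,"grip": 1},
    {"dx": 0,"dy": 0,"dz": 0,"turn": 0,"grip": 1},
    {"dx": 0,"dy": 0,"dz": 0,"turn": 0,"grip": 1},
    {"dx": 0,"dy": 0,"dz": 0,"turn": 0,"grip": 1}
  ]
}}

```text
t: 22.1
eef_pos: [433.6, 280.6, 14.5]
tcp_rot: [0.867, 0.498, 0.002, 0.0]
wrist_force: [0.8, 0.2, 0.4]
grip_width: 85.7
finger_force: 0.0
```

Request:
{"method": "step_arm", "body": {
  "plan": [
    {"dx": 0,"dy": 0,"dz": 0,"turn": 0,"grip": -1},
    {"dx": 0,"dy": 0,"dz": 0,"turn": 0,"grip": -1},
    {"dx": 0,"dy": 0,"dz": 0,"turn": 0,"grip": -1},
    {"dx": 0,"dy": 0,"dz": 0,"turn": 0,"grip": -1},
    {"dx": 0,"dy": 0,"dz": 0,"turn": 0,"grip": -1},
    {"dx": 0,"dy": 0,"dz": 0,"turn": 0,"grip": -1},
    {"dx": 0,"dy": 0,"dz": 0,"turn": 0,"grip": -1}
  ]
}}

```text
t: 22.8
eef_pos: [432.6, 280.2, 13.5]
tcp_rot: [0.867, 0.498, 0.001, 0.0]
wrist_force: [0.0, -0.3, 5.3]
grip_width: 29.5
finger_force: 60.9
```

Request:
{"method": "step_arm", "body": {
  "plan": [
    {"dx": 0,"dy": 0,"dz": 0.8,"turn": 0,"grip": -1},
    {"dx": 0,"dy": 0,"dz": 0.9,"turn": 0,"grip": -1},
    {"dx": 0.49,"dy": 0.24,"dz": 0.2,"turn": 0.705,"grip": -1},
    {"dx": 0.49,"dy": 0.24,"dz": 0,"turn": 0.705,"grip": -1},
    {"dx": 0.49,"dy": 0.24,"dz": 0,"turn": 0.705,"grip": -1},
    {"dx": 0.49,"dy": 0.24,"dz": 0,"turn": 0.705,"grip": -1},
    {"dx": 0.49,"dy": 0.24,"dz": 0,"turn": 0.705,"grip": -1},
    {"dx": 0.49,"dy": 0.24,"dz": 0,"turn": 0.705,"grip": -1},
    {"dx": 0,"dy": 0,"dz": -0.4,"turn": 0,"grip": -1},
    {"dx": 0,"dy": 0,"dz": -0.2,"turn": 0,"grip": -1}
  ]
}}

```text
t: 23.8
eef_pos: [577.6, 351.2, 74.8]
tcp_rot: [0.684, 0.729, -0.002, -0.001]
wrist_force: [-1.5, -0.3, -2.1]
grip_width: 29.7
finger_force: 60.1
```

Request:
{"method": "step_arm", "body": {
  "plan": [
    {"dx": 0,"dy": 0,"dz": 0,"turn": 0,"grip": -1},
    {"dx": 0,"dy": 0,"dz": 0,"turn": 0,"grip": -1},
    {"dx": 0,"dy": 0,"dz": 0,"turn": 0,"grip": -1},
    {"dx": 0,"dy": 0,"dz": 0,"turn": 0,"grip": -1}
  ]
}}

```text
t: 24.2
eef_pos: [579.3, 352.1, 78.9]
tcp_rot: [0.684, 0.729, 0.001, 0.0]
wrist_force: [0.0, -0.1, -1.3]
grip_width: 29.5
finger_force: 60.1
```

Request:
{"method": "step_arm", "body": {
  "plan": [
    {"dx": 0.01,"dy": 0,"dz": -0.16,"turn": 0,"grip": -1},
    {"dx": 0,"dy": 0,"dz": -0.16,"turn": 0,"grip": -1},
    {"dx": 0,"dy": 0,"dz": -0.12,"turn": 0,"grip": -1},
    {"dx": 0,"dy": 0,"dz": -0.08,"turn": 0,"grip": -1},
    {"dx": 0,"dy": 0,"dz": 0,"turn": 0,"grip": -1},
    {"dx": 0,"dy": 0,"dz": 0,"turn": 0,"grip": -1}
  ]
}}

```text
t: 24.8
eef_pos: [580.5, 352.1, 52.2]
tcp_rot: [0.684, 0.729, 0.001, 0.001]
wrist_force: [2.8, -0.2, -0.8]
grip_width: 29.2
finger_force: 60.3
```

Request:
{"method": "step_arm", "body": {
  "plan": [
    {"dx": 0,"dy": 0,"dz": -0.08,"turn": 0,"grip": -1},
    {"dx": 0,"dy": 0,"dz": -0.08,"turn": 0,"grip": -1},
    {"dx": 0,"dy": 0,"dz": -0.08,"turn": 0,"grip": -1},
    {"dx": 0,"dy": 0,"dz": -0.08,"turn": 0,"grip": -1},
    {"dx": 0,"dy": 0,"dz": 0,"turn": 0,"grip": -1}
  ]
}}

```text
t: 25.3
eef_pos: [580.6, 352.5, 43.3]
tcp_rot: [0.684, 0.729, -0.0, 0.0]
wrist_force: [-9.3, -7.3, 30.6]
grip_width: 29.3
finger_force: 64.4
```

Request:
{"method": "step_arm", "body": {
  "plan": [
    {"dx": 0,"dy": 0,"dz": 0.14,"turn": 0,"grip": -1},
    {"dx": 0,"dy": 0,"dz": 0,"turn": 0,"grip": 1},
    {"dx": 0,"dy": 0,"dz": 0,"turn": 0,"grip": 1},
    {"dx": 0,"dy": 0,"dz": 0,"turn": 0,"grip": 1},
    {"dx": 0,"dy": 0,"dz": 0.7,"turn": 0,"grip": 1},
    {"dx": 0,"dy": 0,"dz": 0.9,"turn": 0,"grip": 1},
    {"dx": -0.22,"dy": -0.85,"dz": 0.2,"turn": -0.8,"grip": 1},
    {"dx": -0.22,"dy": -0.85,"dz": 0,"turn": -0.8,"grip": 1},
    {"dx": -0.22,"dy": -0.85,"dz": 0,"turn": -0.8,"grip": 1},
    {"dx": -0.22,"dy": -0.85,"dz": 0,"turn": -0.8,"grip": 1}
  ]
}}

```text
t: 26.3
eef_pos: [534.1, 180.4, 131.9]
tcp_rot: [0.83, 0.558, -0.001, -0.0]
wrist_force: [0.0, -0.3, -0.2]
grip_width: 85.6
finger_force: 0.0
```

Request:
{"method": "step_arm", "body": {
  "plan": [
    {"dx": -0.22,"dy": -0.85,"dz": 0,"turn": -0.8,"grip": 1},
    {"dx": -0.22,"dy": -0.85,"dz": 0,"turn": -0.8,"grip": 1},
    {"dx": -0.22,"dy": -0.85,"dz": 0,"turn": -0.8,"grip": 1},
    {"dx": -0.22,"dy": -0.85,"dz": 0,"turn": -0.8,"grip": 1},
    {"dx": -0.22,"dy": -0.85,"dz": 0,"turn": -0.8,"grip": 1},
    {"dx": -0.22,"dy": -0.85,"dz": 0,"turn": -0.8,"grip": 1},
    {"dx": 0,"dy": 0,"dz": 0,"turn": 0,"grip": 1},
    {"dx": 0,"dy": 0,"dz": 0,"turn": 0,"grip": 1},
    {"dx": 0,"dy": 0,"dz": 0,"turn": 0,"grip": 1},
    {"dx": 0,"dy": 0,"dz": 0,"turn": 0,"grip": 1}
  ]
}}

```text
t: 27.3
eef_pos: [469.5, -71.8, 132.4]
tcp_rot: [0.966, 0.257, -0.0, -0.0]
wrist_force: [0.3, -0.4, -0.3]
grip_width: 85.2
finger_force: 0.0
```

```bash
python3 d.py f; python3 - <<'E'
import cv2
i=cv2.imread("pics/f_top.png"); cv2.imwrite("pics/f_carrier.png",cv2.resize(i[210:310,200:390],None,fx=4,fy=4,interpolation=cv2.INTER_CUBIC))
E
```

```text
top seated (588.5, 147.7, 37.1, 25.3, -86.5, 76.7, np.int32(100))
top seated (581.9, 282.8, 37.6, 26.8, -89.0, 76.7, np.int32(110))
top seated (585.3, 216.0, 39.6, 26.2, -84.4, 76.0, np.int32(112))
top seated (577.4, 352.0, 35.5, 28.4, -81.8, 75.9, np.int32(107))
top seated (431.9, -220.4, 18.6, 17.4, -55.6, 78.7, np.int32(39))
side tops (504.1, -216.0, 25.6, 22.5, -41.8, 43.4, np.int32(47))
side tops (432.4, -228.7, 20.3, 10.2, -1.5, 49.1, np.int32(34))
side seated (596.1, 210.3, 36.8, 14.0, 73.9, 77.1, np.int32(31))
side seated (589.1, 145.7, 42.3, 30.0, 90.0, 76.4, np.int32(85))
side seated (431.7, -224.1, 19.3, 18.1, -61.0, 78.5, np.int32(50))
27.4
```

View pics/f_carrier.png

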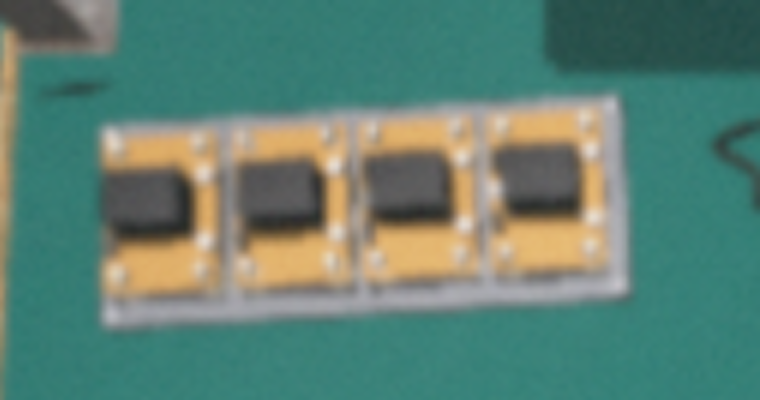

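The crop shows four boards lying flat in the four bays, with white pins through all the corners. Now the lever.

Request:
{"method": "step_arm", "body": {
  "plan": [
    {"dx": -0.146,"dy": -0.596,"dz": 0,"turn": 0,"grip": 1},
    {"dx": -0.146,"dy": -0.596,"dz": 0,"turn": 0,"grip": 1},
    {"dx": -0.146,"dy": -0.596,"dz": 0,"turn": 0,"grip": 1},
    {"dx": -0.146,"dy": -0.596,"dz": 0,"turn": 0,"grip": 1},
    {"dx": -0.146,"dy": -0.596,"dz": 0,"turn": 0,"grip": 1},
    {"dx": 0,"dy": 0,"dz": -0.4,"turn": 0,"grip": 1},
    {"dx": 0,"dy": 0,"dz": -0.7,"turn": 0,"grip": 1},
    {"dx": 0,"dy": 0,"dz": -0.58,"turn": 0,"grip": 1},
    {"dx": 0,"dy": 0,"dz": 0,"turn": 0,"grip": 1},
    {"dx": 0,"dy": 0,"dz": 0,"turn": 0,"grip": 1}
  ]
}}

```text
t: 28.4
eef_pos: [432.9, -221.4, 48.7]
tcp_rot: [0.967, 0.256, -0.0, -0.001]
wrist_force: [0.6, 0.2, 0.2]
grip_width: 85.4
finger_force: 0.0
```

Request:
{"method": "step_arm", "body": {
  "plan": [
    {"dx": 0,"dy": 0,"dz": 0,"turn": 0,"grip": -1},
    {"dx": 0,"dy": 0,"dz": 0,"turn": 0,"grip": -1},
    {"dx": 0,"dy": 0,"dz": 0,"turn": 0,"grip": -1},
    {"dx": 0,"dy": 0,"dz": 0,"turn": 0,"grip": -1},
    {"dx": 0,"dy": 0,"dz": 0,"turn": 0,"grip": -1},
    {"dx": 0,"dy": 0,"dz": 0,"turn": 0,"grip": -1},
    {"dx": 0,"dy": 0,"dz": 0,"turn": 0,"grip": -1}
  ]
}}

```text
t: 29.1
eef_pos: [433.5, -222.5, 49.8]
tcp_rot: [0.967, 0.256, 0.0, 0.0]
wrist_force: [-0.3, 1.3, 5.5]
grip_width: 20.3
finger_force: 58.4
```

Request:
{"method": "step_arm", "body": {
  "plan": [
    {"dx": 0.028,"dy": -0.152,"dz": 0,"turn": 0.74,"grip": -1},
    {"dx": 0.042,"dy": -0.148,"dz": 0,"turn": 0.74,"grip": -1},
    {"dx": 0.056,"dy": -0.144,"dz": 0,"turn": 0.74,"grip": -1},
    {"dx": 0.072,"dy": -0.138,"dz": 0,"turn": 0.74,"grip": -1},
    {"dx": 0.084,"dy": -0.128,"dz": 0,"turn": 0.74,"grip": -1},
    {"dx": 0.098,"dy": -0.12,"dz": 0,"turn": 0.74,"grip": -1},
    {"dx": 0.11,"dy": -0.108,"dz": 0,"turn": 0.74,"grip": -1},
    {"dx": 0.12,"dy": -0.098,"dz": 0,"turn": 0.74,"grip": -1},
    {"dx": 0.13,"dy": -0.084,"dz": 0,"turn": 0.74,"grip": -1},
    {"dx": 0.138,"dy": -0.07,"dz": 0,"turn": 0.74,"grip": -1}
  ]
}}

```text
t: 30.1
eef_pos: [477.7, -282.4, 49.8]
tcp_rot: [0.713, 0.701, 0.0, 0.001]
wrist_force: [-0.3, 0.8, 5.3]
grip_width: 20.4
finger_force: 58.5
```

Request:
{"method": "step_arm", "body": {
  "plan": [
    {"dx": 0,"dy": 0,"dz": 0,"turn": 0,"grip": -1},
    {"dx": 0,"dy": 0,"dz": 0,"turn": 0,"grip": -1},
    {"dx": 0,"dy": 0,"dz": 0,"turn": 0,"grip": -1},
    {"dx": 0,"dy": 0,"dz": 0,"turn": 0,"grip": -1}
  ]
}}

```text
t: 30.5
eef_pos: [477.7, -282.4, 49.8]
tcp_rot: [0.715, 0.699, 0.0, 0.001]
wrist_force: [0.8, -0.7, 5.3]
grip_width: 20.0
finger_force: 59.4
```

Request:
{"method": "step_arm", "body": {
  "plan": [
    {"dx": 0,"dy": 0,"dz": 0,"turn": 0,"grip": 1},
    {"dx": 0,"dy": 0,"dz": 0,"turn": 0,"grip": 1},
    {"dx": 0,"dy": 0,"dz": 0,"turn": 0,"grip": 1},
    {"dx": 0,"dy": 0,"dz": 0,"turn": 0,"grip": 1},
    {"dx": 0,"dy": 0,"dz": 0.4,"turn": 0,"grip": 1},
    {"dx": 0,"dy": 0,"dz": 0.8,"turn": 0,"grip": 1},
    {"dx": 0,"dy": 0,"dz": 0.9,"turn": 0,"grip": 1},
    {"dx": -0.6,"dy": -0.6,"dz": 0.3,"turn": 0,"grip": 1},
    {"dx": -0.6,"dy": -0.6,"dz": 0.2,"turn": 0,"grip": 1},
    {"dx": -0.6,"dy": -0.6,"dz": 0,"turn": 0,"grip": 1}
  ]
}}

```text
t: 31.5
eef_pos: [387.0, -373.4, 181.3]
tcp_rot: [0.714, 0.7, -0.0, 0.002]
wrist_force: [-0.0, -0.4, 0.1]
grip_width: 85.3
finger_force: 0.0
```

Request:
{"method": "step_arm", "body": {
  "plan": [
    {"dx": -0.6,"dy": -0.6,"dz": 0,"turn": 0,"grip": 1},
    {"dx": -0.6,"dy": -0.6,"dz": 0,"turn": 0,"grip": 1},
    {"dx": 0,"dy": 0,"dz": 0,"turn": 0,"grip": 1},
    {"dx": 0,"dy": 0,"dz": 0,"turn": 0,"grip": 1},
    {"dx": 0,"dy": 0,"dz": 0,"turn": 0,"grip": 1},
    {"dx": 0,"dy": 0,"dz": 0,"turn": 0,"grip": 1}
  ]
}}

```text
t: 32.1
eef_pos: [327.7, -430.5, 178.5]
tcp_rot: [0.714, 0.7, 0.0, -0.0]
wrist_force: [-0.1, 0.0, 0.2]
grip_width: 85.3
finger_force: 0.0
```

```bash
python3 d.py g; python3 - <<'E'
import cv2
i=cv2.imread("pics/g_top.png"); cv2.imwrite("pics/g_box.png",cv2.resize(i[270:360,487:577],None,fx=6,fy=6,interpolation=cv2.INTER_CUBIC))
E
```

```text
top seated (589.0, 148.0, 37.5, 24.0, -89.2, 76.3, np.int32(102))
top seated (581.8, 282.6, 38.1, 25.5, -88.2, 76.2, np.int32(109))
top seated (585.5, 216.4, 40.4, 26.4, -86.1, 76.7, np.int32(112))
top seated (576.4, 352.5, 37.2, 27.4, -83.5, 76.3, np.int32(106))
top seated (475.7, -277.7, 19.1, 16.2, 87.0, 77.8, np.int32(38))
side tops (506.0, -217.0, 24.3, 23.0, -32.1, 42.8, np.int32(49))
side tops (476.0, -289.4, 19.7, 8.7, 0.2, 46.5, np.int32(30))
side seated (576.8, 348.5, 45.2, 30.1, -88.9, 76.3, np.int32(65))
side seated (581.4, 279.3, 45.6, 30.3, -87.6, 75.6, np.int32(69))
side seated (586.2, 213.9, 47.5, 31.0, -88.2, 76.4, np.int32(76))
side seated (588.5, 145.0, 42.8, 31.4, -89.5, 76.1, np.int32(85))
side seated (476.0, -283.1, 19.3, 19.2, 43.0, 79.6, np.int32(59))
32.2
```

View pics/g_box.png

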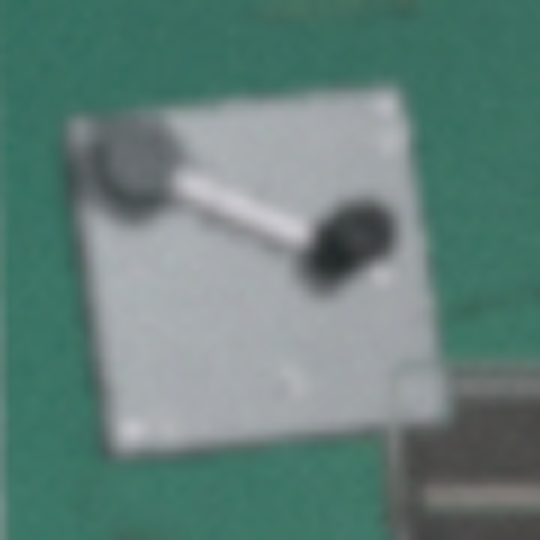

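The crop shows the lever pointing at the third tick (380,272), with the knob at (355,235). The knob's positions before and after the swing give about 59°, and all four boards read as seated.

```bash
python3 -c "
from station import ctrl
print(ctrl.finish_job())"
```

```text
the job is handed in; nothing more can be done
None
```

The job is handed in, though no verdict came back: all four boards measured flat and seated in their bays, the lever stands at about 59° by the images (target 60°) and is released, and the arm never went near the bystanders.

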